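Set the urgent specimen jar and its marker on the trunking ledge

TASK

Flag the urgent sample: take the jar with the red lid out of the blue tray and stand it upright on the red patch on top of the narrow white trunking, and lay the marker pen from the book lengthwise on the blue patch of the same trunking. Set the jar down, do not drop or tip it, and leave the yellow-lidded jars standing where they are.

Things in the scene. Friction and masses are not known exactly. Their poses are not given: they have to be found in the camera images.
- red_jar: the urgent specimen jar, about 110 g, standing upright in the tray: 72 mm tall, whitish tapering body (50 mm diameter at the base, 53 mm at the top), red lid 58 mm in diameter occupying the top 20 mm; origin at the centre of its underside, z up its axis
- marker: chunky flat-sided marker pen lying flat on the book: 130 mm long (x), 20 mm wide (y), 18 mm high (z); white barrel, black cap on the +x end; origin at the centre of its underside; either end may point either way when laid down
- trunking: fixed white electrical trunking bar on two low feet: 440 mm long (its y), only 46 mm deep (its x), flat top 105 mm above the bench with no rim; origin on the bench under its centre. Its feet are 90 mm deep and 15 mm high
- red_mark: red patch on the trunking's top, where the red-lidded jar goes: 44 mm (x, across the trunking) by 70 mm (y, along it); flat, flush; origin at its centre at the height of the trunking's top. It lies 130 mm to one side or the other of the trunking's middle, the blue patch on the opposite side
- blue_mark: blue patch on the trunking's top, where the marker goes: 44 mm (x, across the trunking) by 130 mm (y, along it); flat, flush; origin at its centre at the height of the trunking's top
- tray: fixed blue open tray 300 mm (x) by 220 mm (y), walls 50 mm high and 6 mm thick, floor about 6 mm thick; origin at the centre of its underside. Four jars stand in it in two rows, about 140 mm apart along x and 104 mm along y, the red-lidded one in any of the four places
- book: fixed thick green register book lying flat: 150 mm (x) by 210 mm (y) by 30 mm high; origin at the centre of its underside; the marker lies on it
- jar_a: specimen jar with a yellow lid, same shape and size as the red-lidded one; origin at the centre of its underside; in the tray
- jar_b: specimen jar with a yellow lid, same shape and size as the red-lidded one; origin at the centre of its underside; in the tray
- jar_c: specimen jar with a yellow lid, same shape and size as the red-lidded one; origin at the centre of its underside; in the tray
- ledge_jar: specimen jar with a yellow lid, same shape and size as the red-lidded one; origin at the centre of its underside; standing on the trunking near its middle, between the two patches

How it is judged (in metres and radians):
At the end, for the whole second after the job is handed in: Jar upright (0.1 rad) on the trunking top, axis within 12 mm across and 25 mm along of the red patch centre; marker flat on its underside, centre within 12 mm across and 25 mm along of the blue patch centre, in line within 0.2 rad; both released and still, robot touching nothing (x of red_jar in the frame of red_mark between -0.012 and 0.012 m and y of red_jar in the frame of red_mark between -0.025 and 0.025 m and z of red_jar in the frame of red_mark between -0.004 and 0.004 m and angle between each of red_jar, marker's own z axis and vertical below 0.1 rad and x of marker in the frame of blue_mark between -0.012 and 0.012 m and y of marker in the frame of blue_mark between -0.025 and 0.025 m and z of marker in the frame of blue_mark between -0.004 and 0.004 m and angle between the x axis of marker and the y axis of blue_mark, either way round below 0.2 rad and linear speed of each of red_jar, marker below 0.02 m/s and contact force between the fingers and trunking below 0.1 N and contact force between each of red_jar, marker and the arm below 0.1 N and contact force between each of red_jar, marker and the fingers below 0.1 N).
It fails at once if a yellow-lidded jar is tipped (over 0.4 rad) or shifted by more than 25 mm (distance of any of jar_a, jar_b, jar_c, ledge_jar from where it was at the start of the episode above 0.025 m or angle between any of jar_a, jar_b, jar_c, ledge_jar's own z axis and vertical above 0.4 rad).
It fails at once if the red-lidded jar is tipped by more than 0.7 rad (40 degrees) (angle between red_jar's own z axis and vertical above 0.7 rad).
It fails at once if the red-lidded jar is dropped: let go so that it moves faster than 0.6 m/s (a fall of about 18 mm) (contact force between red_jar and the fingers below 0.05 N and linear speed of red_jar above 0.6 m/s).
It also fails if it takes over 64 s, if anything falls off the work surface, if the arm or the gripper's body presses on something with over 40 N, if the wrist force passes 120 N, or if a joint passes its speed limit or range.

ROBOT

A 7-joint arm with a two-finger parallel gripper is mounted at the origin on the work surface. World frame = base frame: x ahead of the robot, y to its left, z up, the work surface at z = 0. Lengths are in mm, angles in rad, forces in N, time in s.
With the tool pointing down it reaches from about 400 to 900 mm from the base axis. Payload 5.6 kg.
Tool frame: the origin (TCP) lies between the finger pads; the fingertips stand env.nose_length ahead of it and the grasp point (between the pads) lies 8 mm behind it (env.nose_length is the distance from the TCP to the fingertips, in mm); z points along the fingers, y is the line along which they close (so a half turn about z gives the same grasp; the last joint's range is limited). The gripper opens to 92 mm and grips with 3 to 60 N. Pads are 20 mm wide; open, the fingers measure 128 mm over their backs; the gripper's body (75 mm by 189 mm) begins 69 mm behind the grasp point.
Start: joints at [1.218, 0.468, -0.012, 1.603, 0.006, 1.071, -0.056], TCP at [198.123, -619.077, 225.592] pointing down, gripper open.
Joint ranges: [-2.53, 2.53], [-0.31, 2.02], [-1.57, 1.55], [0.28, 2.44], [-1.29, 4.43], [0.15, 1.84], [-2.92, 2.92]. Speed limits (rad/s): [2.57, 2.57, 3.14, 3.14, 3.14, 3.14, 3.14].

INTERFACE

Orientations are given as a unit quaternion [x, y, z, w].
In Python, from workcell import env gives the robot as it stands.
- The arm moves only by the tool apply_moves, never from a script. Its argument "deltas" is a list of rows, each a list of 3 entries, a list of its own where there are three numbers: the shift along the tool's x, y, z in cm, then the turn about the tool's z in degrees, then the finger opening in cm, from 0 to 9.19. A call has 1 to 8 rows; each row is the pose to reach, as a shift and turn from the pose commanded when the call began, along the tool's axes at that moment; what a row does not reach only later rows make up. A row lasts 1/12 s, in which the tool goes at most 41.7 mm and 7.16 degrees, less where a joint would pass 70% of its speed; a pose out of reach is approached as far as the arm can. A call with a gripper value outside its range is refused whole. The fingers move at their own pace and stop on an object; "newtons" is the grip in N (left out, the last holds). Time passes only in rows, so rows that repeat a pose let the fingers close. It gives the time, the measured TCP pose, the force, the opening and the grip force at its end, in the units of the state.
- env.state(): the state, without advancing time (a new reading comes with each control period).
- env.camera(name): name is "scene" or "top"; returns a dict with "frame" (420x560x3 uint8, red, green, blue), "fx", "fy", "cx", "cy" (pixels), "R" (3x3) and "t" (3): a world point X has camera coordinates R X + t. Camera axes: x right, y down, z forward; pixel columns grow to the right and rows downward; lengths in mm; the calibration is good to about 2 mm. A picture is of the moment at which its call begins. There is no depth.
- env.hand_in(): hands the job in; it is judged then, once.
Trained networks look in a picture, given as the dict that the camera call returned (one of the last four; its "shot" number tells which), for a name from the list of things; names that differ only in an ending like _2 or _b are one class to them, and where a whole thing is asked for, a point or a joint stands for the part that bears it (a point fixed in the world has none). Each returns a list of dicts, best first, with "confidence" (0 to 1); they miss things now and then, are a little off and sometimes report something else, mostly with a low value. They report only what shows in the picture. A call takes as long as a camera call.
- env.boxes_of(picture, target): "rect" ([centre column, centre row, width, height] in pixels, round what is visible of it).
The state is a dict: "clock": time; "joints": joint angles; "joint_velocities": joint speeds; "effort": joint torques, N m; "position": TCP position; "eef_rot": TCP orientation; "wrist_force": force on the tool from outside, world axes, zero at the start; "moment": the same for the moment, N m; "finger_gap": opening from 0.0 (shut) to 1.0 (fully open); "grip_force": force on a finger pad.
Only numpy, scipy, OpenCV 4.12 (cv2) and the standard library are available. Lean on these libraries where they do the work, as an engineer would, in place of code of your own. Each camera call takes 0.05 s, during which the arm holds its last target. There are 200 camera calls.

## Working session

There is one attempt and no reset: what is moved stays moved. The work goes in short steps, Python scripts to look and compute and a tool call to move; the robot and the scene stay as the last step left them, time stands still between calls to the robot, and variables do not carry over. Pictures are saved under pics/ and viewed, at most 10 in all, crops included, and the job is handed in when it is done.

Besides the shell and the picture viewer there is one more tool, called after ">>>" in YAML: its name, and indented under it one key for each argument. apply_moves: Moves the arm, as the interface text tells. Its arguments: {"type":"object","properties":{"deltas":{"type":"array"},"newtons":{"type":"number"}},"required":["deltas"]}

```bash
mkdir -p pics
cat > h.py <<'E'
import numpy as np, cv2
from workcell import env
from scipy.spatial.transform import Rotation as Ro
def ray(c,u,v,z):
    R=np.array(c["R"]);t=np.array(c["t"]).ravel()
    d=R.T@np.array([(u-c["cx"])/c["fx"],(v-c["cy"])/c["fy"],1]);o=-R.T@t
    return o+d*(z-o[2])/d[2]
def save(c,n): cv2.imwrite("pics/"+n,c["frame"][:,:,::-1])
E
python3 - <<'E'
from h import *
s=env.state();print({k:np.round(s[k],3) for k in s});print(env.nose_length)
print(np.round(Ro.from_quat(s["eef_rot"]).as_matrix(),3))
for n in("scene","top"):
    c=env.camera(n);save(c,n+"0.png")
    R=np.array(c["R"]);print(n,-R.T@np.array(c["t"]).ravel(),R[2])
    for k in("red_jar","marker","trunking","red_mark","blue_mark","tray","book","jar_a"):
        for b in env.boxes_of(c,k)[:5]: print(k,np.round(b["rect"],1),round(b["confidence"],2))
E
```

```text
{'clock': np.float64(0.0), 'joints': array([ 1.218,  0.468, -0.012,  1.604,  0.006,  1.071, -0.056]), 'joint_velocities': array([ 0.001,  0.   , -0.001, -0.001,  0.001, -0.001, -0.001]), 'effort': array([-1.0000e-03, -5.2057e+01, -1.3000e-02, -2.4375e+01, -5.7000e-02,
        1.7000e-02,  0.0000e+00]), 'position': array([ 197.908, -618.557,  224.652]), 'eef_rot': array([ 0.988,  0.154, -0.   , -0.001]), 'wrist_force': array([ 0.776, -0.15 ,  0.14 ]), 'moment': array([ 0.03 , -0.002, -0.036]), 'grip_force': np.float64(0.0), 'finger_gap': np.float64(0.999)}
11.0
[[ 0.952  0.305 -0.001]
 [ 0.305 -0.952  0.002]
 [-0.    -0.002 -1.   ]]
scene [1280.54912407  611.5524188   780.26902189] [-0.64367915 -0.47614708 -0.59913363]
red_jar [375.7 228.   21.4  35.4] 0.64
marker [226.1 172.1  23.6  27.8] 0.69
marker [171.2 173.2  30.8  20.6] 0.22
trunking [208.4 212.5 133.7 108. ] 0.74
red_mark [169.7 174.6  29.6  19.5] 0.61
blue_mark [244.4 216.8  52.   29.9] 0.8
tray [373.8 264.6 140.7 127.3] 0.85
book [232.7 175.   79.8  55. ] 0.55
jar_a [387.7 279.   27.4  39.4] 0.84
jar_a [345.2 263.6  26.   43.5] 0.76
jar_a [414.  245.9  25.4  37.9] 0.75
top [ 315.51465292   63.07903888 1147.49409338] [ 0.20308766 -0.00542352 -0.97914554]
red_jar [197.1 264.6  26.9  26.5] 0.88
trunking [348.8 172.5 185.   48. ] 0.96
trunking [178.9 240.3 101.9 130.8] 0.19
red_mark [402.4 163.1  31.2  17.1] 0.7
blue_mark [293.5 166.9  53.8  18.2] 0.73
tray [178.5 238.9 104.  133.6] 0.92
book [350.4 160.4  26.5  34.4] 0.23
jar_a [154.8 211.9  29.6  25.9] 0.96
jar_a [193.7 204.8  27.   28.3] 0.82
jar_a [153.8 272.4  29.5  32.7] 0.58
jar_a [395.2 244.4  30.2  49.8] 0.53
```

View pics/top0.png

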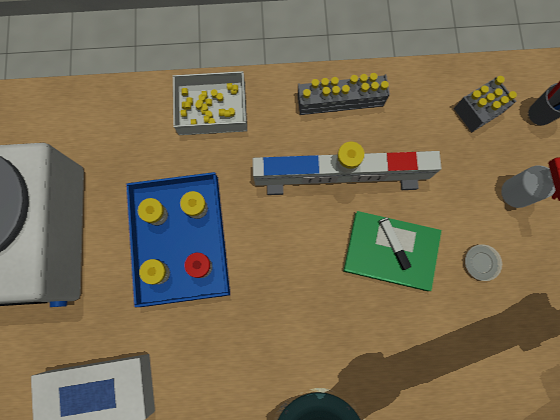

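View pics/scene0.png

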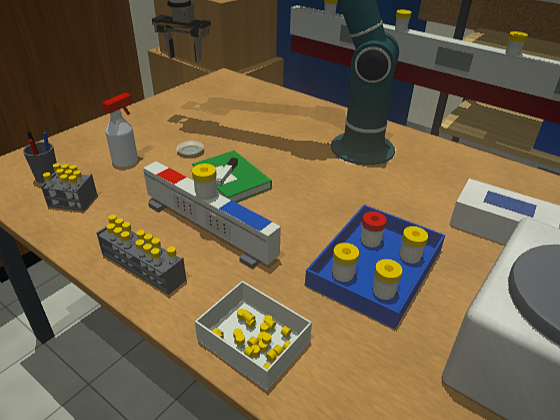

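```bash
cat >> h.py <<'E'
def proj(c,P):
    q=np.atleast_2d(P)@np.array(c["R"]).T+np.array(c["t"]).ravel()
    return np.c_[c["cx"]+c["fx"]*q[:,0]/q[:,2],c["cy"]+c["fy"]*q[:,1]/q[:,2]]
def hullcen(p):
    m=cv2.moments(cv2.convexHull(p.astype(np.float32)));return np.array([m["m10"],m["m01"]])/m["m00"]
def red(c): h=cv2.cvtColor(c["frame"],cv2.COLOR_RGB2HSV); return (((h[...,0]<8)|(h[...,0]>172))&(h[...,1]>150)&(h[...,2]>60)).astype(np.uint8)
def blue(c): h=cv2.cvtColor(c["frame"],cv2.COLOR_RGB2HSV); return ((h[...,0]>100)&(h[...,0]<130)&(h[...,1]>120)).astype(np.uint8)
def blobs(m,lo=60):
    n,l,s,ce=cv2.connectedComponentsWithStats(m)
    return [(ce[i],s[i],l==i) for i in range(1,n) if s[i,4]>lo]
def near(m,uv): return min(blobs(m),key=lambda b:np.hypot(*(b[0]-uv)))
def lidpos(c,uv,z):  # centroid -> axis, lid top at z
    p=ray(c,*uv,z-8);a=np.linspace(0,6.28,40)
    for _ in range(6):
        P=np.r_[[[p[0]+29*np.cos(t),p[1]+29*np.sin(t),h] for t in a for h in(z-20,z)]]
        e=uv-hullcen(proj(c,P)); p=p+ray(c,*(uv+e),z)-ray(c,*uv,z)
    return p[:2]
E
python3 - <<'E'
from h import *
for n,g in(("top",dict(j=(197,265),r=(402,161),b=(291,166))),("scene",dict(j=(375,220),r=(172,176),b=(245,217)))):
    c=env.camera(n);r=red(c);bl=blue(c)
    b=near(r,g["j"]);print(n,"jar",b[1],lidpos(c,b[0],78))
    for k,m in(("r",r),("b",bl)):
        b=near(m,g[k]);ct=max(cv2.findContours(b[2].astype(np.uint8),0,2)[0],key=len)
        W=np.array([ray(c,*q,105)[:2] for q in ct[:,0]],np.float32);print(k,b[1],cv2.minAreaRect(W),ray(c,*b[0],105))
    if n=="top":
        f=c["frame"][200:300,335:450];cv2.imwrite("pics/m.png",cv2.resize(f[:,:,::-1],None,fx=6,fy=6,interpolation=2))
        for k,y in (("j",(150,211)),("",(192,204)),("",(152,271))): print("yel",lidpos(c,np.array(y,float),78))
        print("ledge",lidpos(c,np.array([351,154.]),177))
E
```

```text
top jar [185 253  25  25 499] [413.20480379 257.45685349]
r [387 152  31  19 525] ((623.5231323242188, -233.81924438476562), (68.1563491821289, 44.10685348510742), 88.84168243408203) [ 623.05825286 -233.57043945  105.        ]
b [263 156  56  19 974] ((629.5618286132812, 26.676254272460938), (128.0900115966797, 43.456233978271484), 88.62712860107422) [629.39898745  26.68566523 105.        ]
yel [547.54119534 366.22708709]
yel [558.33565897 266.03934235]
yel [405.42702996 362.00465657]
ledge [ 627.32517329 -105.97540633]
scene jar [362 211  24  20 391] [411.4025205  255.24015856]
r [157 168  29  16 229] ((622.609130859375, -235.8371124267578), (68.40228271484375, 41.9864501953125), 89.16912841796875) [ 623.01074897 -234.80886821  105.        ]
b [220 200  51  31 611] ((628.2926025390625, 24.511974334716797), (129.69259643554688, 44.05266189575195), 87.3632583618164) [628.94794961  27.03093302 105.        ]
```

View pics/m.png

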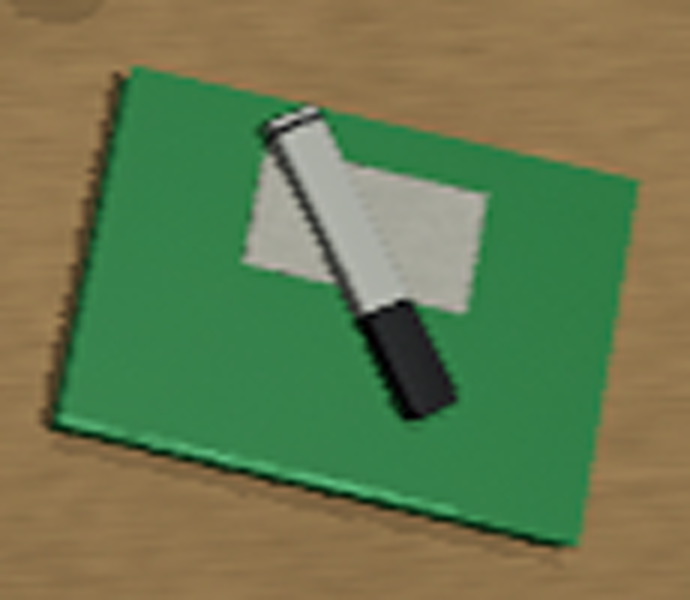

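```bash
cat >> h.py <<'E'
def go(x,y,z,yaw=None,s=None):  # yaw: world angle (deg) of tool y (closing line), mod 180
    s=s or env.state();R=Ro.from_quat(s["eef_rot"]).as_matrix();p=np.array(s["position"])
    d=R.T@(np.array([x,y,z])-p)/10
    cur=np.degrees(np.arctan2(R[1,1],R[0,1]));t=0 if yaw is None else -((yaw-cur+90)%180-90)
    print("pos",np.round(p,1),"yaw",round(cur,1),"gap",round(float(s["finger_gap"]),3),"t",s["clock"],"F",np.round(s["wrist_force"],1),"grip",s["grip_force"]);print("  delta cm",np.round(d,2),"turn",round(t,1))
E
python3 - <<'E'
from h import *
c=env.camera("top")
a=ray(c,384.5,219.7,48);b=ray(c,407.3,268,48);d=b-a;print(a,b,np.hypot(*d[:2]),"dir",np.degrees(np.arctan2(d[1],d[0])))
f=c["frame"].astype(int)[200:300,335:450]
h=cv2.cvtColor(c["frame"][200:300,335:450],cv2.COLOR_RGB2HSV);m=((h[...,2]<70)).astype(np.uint8)
for k in blobs(m,30):print("dark",k[0]+[335,200],k[1])
c2=env.camera("scene");
f2=c2["frame"][140:210,180:280];cv2.imwrite("pics/m2.png",cv2.resize(f2[:,:,::-1],None,fx=7,fy=7,interpolation=2))
print("proj scene*7",(proj(c2,[a,b])-[180,140])*7)
m=(a+b)/2;yaw=np.degrees(np.arctan2(d[1],d[0]))+90
go(m[0],m[1],130,yaw)
E
```

```text
[ 495.65634527 -191.9355731    48.        ] [ 377.44971329 -233.19247892   48.        ] 125.19960112806646 dir -160.75980665671705
dark [398.70634921 254.21031746] [ 43  20  33  50 252]
dark [350.2173913  269.04347826] [ 8 55 25 22 46]
proj scene*7 [[265.75324383 271.10995975]
 [385.51482453 121.99299639]]
pos [ 198.1 -619.1  225.6] yaw -72.3 gap 0.999 t 1.1 F [0.1 0.6 0.2] grip 0.0
  delta cm [ 35.1  -31.45   9.56] turn -1.5
```

View pics/m2.png

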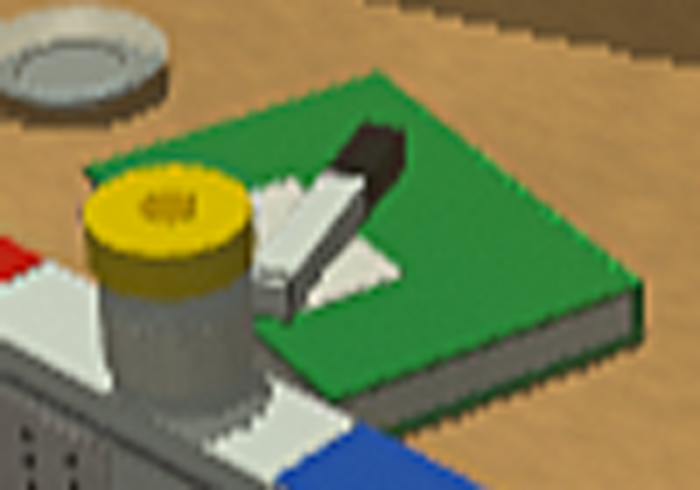

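>>> apply_moves:
  deltas:
    - [[3,-2.7,0.8],0,9]
    - [[6.2,-5.6,1.7],0,9]
    - [[9.4,-8.4,2.6],0,9]
    - [[12.6,-11.3,3.4],0,9]
    - [[15.8,-14.2,4.3],0,9]
    - [[19,-17,5.2],0,9]
    - [[22.2,-19.9,6],0,9]
    - [[25.4,-22.8,6.9],-1.5,9]

```text
clock: 1.77
position: [363.7, -336.0, 159.7]
eef_rot: [0.986, 0.167, 0.0, 0.0]
wrist_force: [0.8, -0.8, 0.1]
finger_gap: 0.975
grip_force: 0.0
```

```bash
python3 -c "
from h import *
go(436.5,-212.6,80,-70.8)"
```

```text
pos [ 363.7 -336.   159.7] yaw -70.8 gap 0.975 t 1.7667 F [ 0.8 -0.8  0.1] grip 0.0
  delta cm [10.93 -9.26  7.97] turn 0.0
```

>>> apply_moves:
  deltas:
    - [[2.5,-2.2,1.5],0,9]
    - [[5,-4.5,3.5],0,9]
    - [[7.5,-6.7,5],0,9]
    - [[9,-8,6.6],0,9]
    - [[9.7,-8.6,7.5],0,9]
    - [[9.7,-8.6,7.6],0,9]
    - [[9.7,-8.6,7.6],0,9]
    - [[9.7,-8.6,7.6],0,9]

```text
clock: 2.43
position: [425.9, -226.3, 84.2]
eef_rot: [0.986, 0.166, 0.0, 0.001]
wrist_force: [-0.8, 0.3, 0.7]
finger_gap: 0.983
grip_force: 0.0
```

```bash
python3 -c "
from h import *
go(436.5,-212.6,45,-70.8)"
```

```text
pos [ 425.9 -226.3   84.2] yaw -70.9 gap 0.983 t 2.4333 F [-0.8  0.3  0.7] grip 0.0
  delta cm [ 1.45 -0.95  3.92] turn -0.1
```

>>> apply_moves:
  deltas:
    - [[0.7,-0.5,0],0,9]
    - [[1.5,-0.9,0.5],0,9]
    - [[1.5,-0.9,1.5],0,9]
    - [[1.5,-0.9,2.5],0,9]
    - [[1.5,-0.9,3.4],0,9]
    - [[1.5,-0.9,3.9],0,9]
    - [[1.5,-0.9,3.9],0,9]
    - [[1.5,-0.9,3.9],0,9]

```text
clock: 3.1
position: [436.9, -210.9, 44.0]
eef_rot: [0.986, 0.167, -0.001, -0.0]
wrist_force: [1.1, 0.6, 0.8]
finger_gap: 0.978
grip_force: 0.0
```

```bash
python3 -c "
from h import *
go(436.5,-212.6,45,-70.8)"
```

```text
pos [ 436.9 -210.9   44. ] yaw -70.8 gap 0.978 t 3.1 F [1.1 0.6 0.8] grip 0.0
  delta cm [-0.09  0.15 -0.1 ] turn 0.0
```

Good. Close on the marker.

>>> apply_moves:
  deltas:
    - [[0,0.1,0],0,5]
    - [[0,0.1,0],0,3]
    - [[0,0.1,0],0,1]
    - [[0,0.1,0],0,1]
    - [[0,0.1,0],0,1]
    - [[0,0.1,0],0,1]
    - [[0,0.1,0],0,1]
    - [[0,0.1,0],0,1]
  newtons: 25

```text
clock: 3.77
position: [437.7, -211.9, 44.7]
eef_rot: [0.986, 0.167, -0.0, 0.0]
wrist_force: [0.6, -0.5, 0.3]
finger_gap: 0.422
grip_force: 0.0
```

>>> apply_moves:
  deltas:
    - [[0,0,0],0,1]
    - [[0,0,0],0,1]
    - [[0,0,-1],0,1]
    - [[0,0,-3],0,1]
    - [[0,0,-5],0,1]
    - [[0,0,-7],0,1]
    - [[0,0,-9],0,1]
    - [[0,0,-11],0,1]

```text
clock: 4.43
position: [437.6, -211.8, 156.3]
eef_rot: [0.986, 0.167, 0.0, 0.0]
wrist_force: [1.1, -0.1, 0.1]
finger_gap: 0.214
grip_force: 25.0
```

```bash
python3 -c "
from h import *
go(629,26.8,170,1.4)"
```

```text
pos [ 437.6 -211.8  156.3] yaw -70.7 gap 0.214 t 4.4333 F [ 1.1 -0.1  0.1] grip 24.999978840351105
  delta cm [ 25.94 -16.22  -1.37] turn -72.1
```

```bash
python3 -c "
from h import *
go(490,27,175,-1.3)"
```

```text
pos [ 437.6 -211.8  156.3] yaw -70.7 gap 0.214 t 4.4333 F [ 1.1 -0.1  0.1] grip 24.999978840351105
  delta cm [ 12.82 -20.82  -1.87] turn -69.4
```

>>> apply_moves:
  deltas:
    - [[0.8,-1.3,-0.5],-5,1]
    - [[2.4,-3.9,-1],-12,1]
    - [[4,-6.5,-1.5],-19,1]
    - [[5.6,-9.1,-1.9],-26,1]
    - [[7.2,-11.7,-1.9],-33,1]
    - [[8.8,-14.3,-1.9],-40,1]
    - [[10.4,-16.9,-1.9],-47,1]
    - [[11.8,-19.1,-1.9],-54,1]

```text
clock: 5.1
position: [486.3, 9.4, 174.6]
eef_rot: [0.8, 0.599, 0.0, 0.0]
wrist_force: [0.6, 0.2, -0.4]
finger_gap: 0.212
grip_force: 25.0
```

```bash
python3 -c "
from h import *
go(530,27,175,-1.3)
go(629,27,175,-1.3)"
```

```text
pos [486.3   9.4 174.6] yaw -16.3 gap 0.212 t 5.1 F [ 0.6  0.2 -0.4] grip 24.99754160642624
  delta cm [ 2.92  3.7  -0.04] turn -15.0
pos [486.3   9.4 174.6] yaw -16.3 gap 0.212 t 5.1 F [ 0.6  0.2 -0.4] grip 24.99754160642624
  delta cm [ 5.71 13.2  -0.03] turn -15.0
```

>>> apply_moves:
  deltas:
    - [[1,1.5,0],-6,1]
    - [[2.5,3.5,0],-12,1]
    - [[3.5,6,0],-15,1]
    - [[4.5,8.5,0],-15,1]
    - [[5.1,11,0],-15,1]
    - [[5.7,12.5,0],-15,1]
    - [[5.7,13.2,0],-15,1]
    - [[5.7,13.2,0],-15,1]

```text
clock: 5.77
position: [629.7, 23.4, 173.7]
eef_rot: [0.718, 0.696, -0.0, 0.0]
wrist_force: [0.1, -0.4, -0.0]
finger_gap: 0.215
grip_force: 25.0
```

```bash
python3 -c "
from h import *
go(629,26.8,125,-1.3)
c=env.camera('scene');f=c['frame'][120:260,180:330];cv2.imwrite('pics/p1.png',cv2.resize(f[:,:,::-1],None,fx=4,fy=4,interpolation=2))
c=env.camera('top');f=c['frame'][110:220,230:380];save(c,'x.png')
"
```

```text
pos [629.7  23.4 173.7] yaw -1.8 gap 0.215 t 5.7667 F [ 0.1 -0.4 -0. ] grip 24.999840259552002
  delta cm [ 0.34 -0.08  4.87] turn -0.5
```

View pics/p1.png

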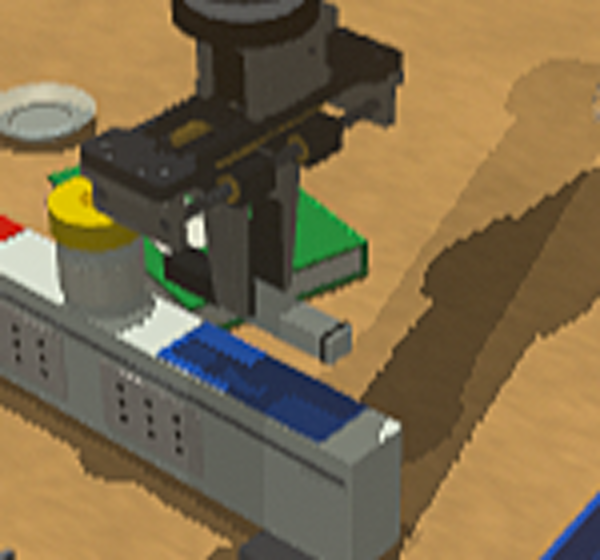

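```bash
python3 -c "
from h import *
c=env.camera('scene')
for z in(140,150,160,170,180): print(z,((proj(c,[[630,88.4,z]])-[180,120])*4).round(1))
"
```

```text
140 [[341.4 373.6]]
150 [[341.4 359.4]]
160 [[341.5 345. ]]
170 [[341.5 330.4]]
180 [[341.6 315.7]]
```

>>> apply_moves:
  deltas:
    - [[0.2,-0.1,0.5],0,1]
    - [[0.3,-0.1,1.5],-0.5,1]
    - [[0.3,-0.1,2.5],-0.5,1]
    - [[0.3,-0.1,3.4],-0.5,1]
    - [[0.3,-0.1,3.9],-0.5,1]
    - [[0.3,-0.1,4.1],-0.5,1]
    - [[0.3,-0.1,4.1],-0.5,1]
    - [[0.3,-0.1,4.1],-0.5,1]

```text
clock: 6.58
position: [628.2, 26.9, 132.6]
eef_rot: [0.715, 0.699, 0.0, -0.0]
wrist_force: [0.6, -0.1, 0.1]
finger_gap: 0.213
grip_force: 25.0
```

```bash
python3 -c "
from h import *
go(629,26.8,125,-1.3)"
```

```text
pos [628.2  26.9 132.6] yaw -1.3 gap 0.213 t 6.5833 F [ 0.6 -0.1  0.1] grip 24.999930560588837
  delta cm [-0.01  0.08  0.76] turn 0.0
```

>>> apply_moves:
  deltas:
    - [[0,0.1,0.2],0,1]
    - [[0,0.1,0.4],0,1]
    - [[0,0.1,0.5],0,1]
    - [[0,0.1,0.5],0,1]

```text
clock: 6.92
position: [629.0, 26.8, 127.5]
eef_rot: [0.715, 0.699, -0.0, -0.0]
wrist_force: [-0.1, -0.0, 0.6]
finger_gap: 0.216
grip_force: 25.0
```

>>> apply_moves:
  deltas:
    - [[0,0,0.1],0,1]
    - [[0,0,0.2],0,1]
    - [[0,0,0.2],0,1]

```text
clock: 7.17
position: [629.2, 26.9, 126.3]
eef_rot: [0.715, 0.699, 0.0, 0.0]
wrist_force: [-1.1, 0.6, 3.6]
finger_gap: 0.212
grip_force: 25.0
```

>>> apply_moves:
  deltas:
    - [[0,0,0.1],0,1]
    - [[0,0,0.1],0,2.4]
    - [[0,0,0.1],0,3.5]
    - [[0,0,0.1],0,4.5]
    - [[0,0,0.1],0,4.5]
    - [[0,0,0.1],0,4.5]
    - [[0,0,-0.5],0,4.5]
    - [[0,0,-2],0,4.5]

```text
clock: 7.83
position: [627.6, 26.6, 144.0]
eef_rot: [0.715, 0.699, -0.002, -0.001]
wrist_force: [-1.1, 0.3, 0.1]
finger_gap: 0.488
grip_force: 0.0
```

>>> apply_moves:
  deltas:
    - [[0,0,-2],0,4.5]
    - [[0,0,-4],0,9]
    - [[0,0,-7],0,9]
    - [[-1,-3,-9],0,9]
    - [[-2,-6,-9],0,9]
    - [[-4,-9,-9],0,9]
    - [[-7,-11,-9],0,9]
    - [[-10,-13,-9],0,9]

```text
clock: 8.5
position: [495.6, -70.4, 236.3]
eef_rot: [0.714, 0.7, 0.0, 0.001]
wrist_force: [1.0, -0.7, -0.5]
finger_gap: 0.968
grip_force: 0.0
```

```bash
python3 -c "
from h import *
go(412.5,256.5,150,4)
c=env.camera('top');f=c['frame'][110:220,230:390];cv2.imwrite('pics/p2.png',cv2.resize(f[:,:,::-1],None,fx=5,fy=5,interpolation=2))
print((proj(c,[[629,27,123],[629-1.5,92,123],[630.5,-38,123]])-[230,110])*5)
"
```

```text
pos [495.6 -70.4 236.3] yaw -1.1 gap 0.968 t 8.5 F [ 1.  -0.7 -0.5] grip 0.0
  delta cm [32.53 -8.95  8.61] turn -5.1
[[302.70359957 264.18605491]
 [161.97851001 275.77738776]
 [443.25545023 252.60899152]]
```

View pics/p2.png

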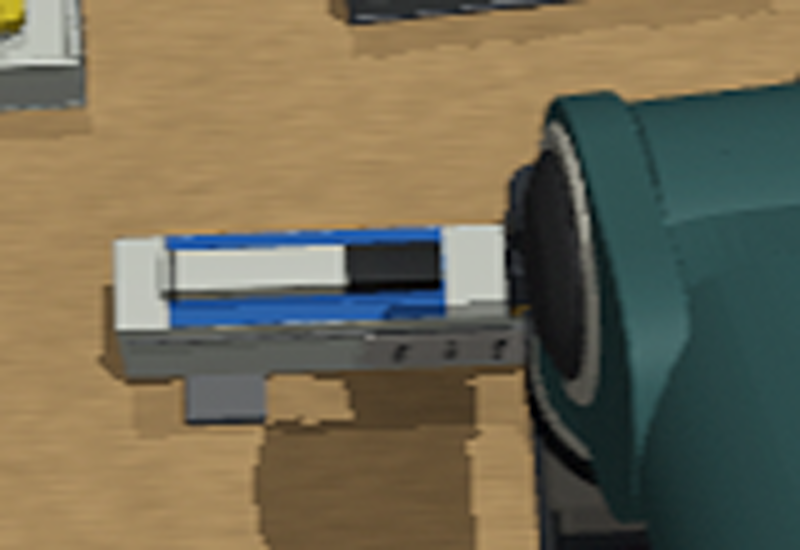

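>>> apply_moves:
  deltas:
    - [[3,-0.8,0.8],0,9]
    - [[6.6,-1.8,1.8],0,9]
    - [[10.4,-2.8,2.8],0,9]
    - [[14.2,-3.8,3.8],-2,9]
    - [[18,-4.9,4.8],-5,9]
    - [[21.8,-6,5.8],-5,9]
    - [[25.6,-7,6.8],-5,9]
    - [[29,-8,7.7],-5,9]

```text
clock: 9.22
position: [422.6, 223.8, 158.7]
eef_rot: [0.683, 0.73, 0.001, 0.0]
wrist_force: [0.5, -0.4, 0.4]
finger_gap: 0.981
grip_force: 0.0
```

```bash
python3 -c "
from h import *
go(412.5,256.5,105,4)"
```

```text
pos [422.6 223.8 158.7] yaw 3.8 gap 0.981 t 9.2167 F [ 0.5 -0.4  0.4] grip 0.0
  delta cm [ 3.32 -0.8   5.37] turn -0.2
```

>>> apply_moves:
  deltas:
    - [[1.5,-0.4,1],0,9]
    - [[2.6,-0.6,2.3],0,9]
    - [[3.3,-0.8,3.6],0,9]
    - [[3.3,-0.8,4.6],0,9]
    - [[3.3,-0.8,5.3],0,9]
    - [[3.3,-0.8,5.3],0,9]
    - [[3.3,-0.8,5.3],0,9]
    - [[3.3,-0.8,5.3],0,9]

```text
clock: 9.88
position: [413.8, 253.4, 106.2]
eef_rot: [0.684, 0.729, 0.0, 0.0]
wrist_force: [0.3, -0.8, -0.5]
finger_gap: 0.981
grip_force: 0.0
```

```bash
python3 -c "
from h import *
go(412.5,256.5,61,4)"
```

```text
pos [413.8 253.4 106.2] yaw 3.7 gap 0.981 t 9.8833 F [ 0.3 -0.8 -0.5] grip 0.0
  delta cm [ 0.32 -0.12  4.52] turn -0.3
```

>>> apply_moves:
  deltas:
    - [[0.2,-0.1,0.3],0,9]
    - [[0.3,-0.1,1],0,9]
    - [[0.3,-0.1,2],0,9]
    - [[0.3,-0.1,3],0,9]
    - [[0.3,-0.1,4],0,9]
    - [[0.3,-0.1,4.4],0,9]
    - [[0.3,-0.1,4.4],0,9]
    - [[0.3,-0.1,4.4],0,9]

```text
clock: 10.55
position: [411.6, 256.8, 61.2]
eef_rot: [0.684, 0.73, -0.0, -0.0]
wrist_force: [0.0, 0.6, -0.8]
finger_gap: 0.975
grip_force: 0.0
```

>>> apply_moves:
  deltas:
    - [[0,0,0],0,7.5]
    - [[0,0,0],0,6.6]
    - [[0,0,0],0,6.2]
    - [[0,0,0],0,6]
    - [[0,0,0],0,5]
    - [[0,0,0],0,5]
    - [[0,0,0],0,5]
    - [[0,0,0],0,5]
  newtons: 20

```text
clock: 11.22
position: [412.3, 256.9, 61.9]
eef_rot: [0.684, 0.73, 0.0, 0.0]
wrist_force: [0.9, 0.0, 2.0]
finger_gap: 0.625
grip_force: 20.0
```

>>> apply_moves:
  deltas:
    - [[0,0,0],0,5]
    - [[0,0,-0.5],0,5]
    - [[0,0,-2],0,5]
    - [[0,0,-4],0,5]
    - [[0,0,-6.5],0,5]
    - [[0,0,-9],0,5]
    - [[0,0,-11.5],0,5]
    - [[0,0,-12.5],0,5]
  newtons: 30

```text
clock: 11.88
position: [412.6, 257.6, 189.4]
eef_rot: [0.684, 0.73, 0.002, 0.001]
wrist_force: [0.8, 0.1, -1.2]
finger_gap: 0.625
grip_force: 30.0
```

```bash
python3 -c "
from h import *
go(450,-100,190)
go(450,-234,190)"
```

```text
pos [412.6 257.6 189.4] yaw 3.8 gap 0.625 t 11.8833 F [ 0.8  0.1 -1.2] grip 29.99995914346073
  delta cm [-35.93   1.38  -0.1 ] turn 0
pos [412.6 257.6 189.4] yaw 3.8 gap 0.625 t 11.8833 F [ 0.8  0.1 -1.2] grip 29.99995914346073
  delta cm [-49.3    0.5   -0.12] turn 0
```

>>> apply_moves:
  deltas:
    - [[-1,0.3,0],0,5]
    - [[-3,0.8,0],0,5]
    - [[-5.7,1.4,0],0,5]
    - [[-8.4,2,0],0,5]
    - [[-11.1,2.3,0],0,5]
    - [[-13.8,2.5,0],0,5]
    - [[-16.5,2.5,0],0,5]
    - [[-19.2,2.5,0],0,5]

```text
clock: 12.55
position: [448.2, 64.2, 184.8]
eef_rot: [0.684, 0.73, -0.001, -0.001]
wrist_force: [0.4, 0.2, -1.3]
finger_gap: 0.625
grip_force: 30.0
```

>>> apply_moves:
  deltas:
    - [[-2.7,0,0],0,5]
    - [[-5.4,0,0],0,5]
    - [[-8.1,0,0],0,5]
    - [[-10.8,0,0],0,5]
    - [[-13.5,0,0],0,5]
    - [[-16.2,0,0],0,5]
    - [[-18.9,0,0],0,5]
    - [[-21.6,0,0],0,5]

```text
clock: 13.22
position: [461.7, -150.8, 184.7]
eef_rot: [0.684, 0.73, -0.001, -0.001]
wrist_force: [-0.5, 0.3, -1.4]
finger_gap: 0.623
grip_force: 30.0
```

```bash
python3 -c "
from h import *
go(470,-234,190)
go(623,-234,190)"
```

```text
pos [ 461.7 -150.8  184.7] yaw 3.7 gap 0.623 t 13.2167 F [-0.5  0.3 -1.4] grip 30.00059934274759
  delta cm [-8.36  0.28 -0.53] turn 0
pos [ 461.7 -150.8  184.7] yaw 3.7 gap 0.623 t 13.2167 F [-0.5  0.3 -1.4] grip 30.00059934274759
  delta cm [-9.35 15.55 -0.59] turn 0
```

>>> apply_moves:
  deltas:
    - [[-2.5,0,-0.2],0,5]
    - [[-4.8,0.4,-0.5],0,5]
    - [[-6.8,1.4,-0.6],0,5]
    - [[-8.3,3,-0.6],0,5]
    - [[-9,5.2,-0.6],0,5]
    - [[-9.3,7.6,-0.6],0,5]
    - [[-9.3,10,-0.6],0,5]
    - [[-9.3,12.2,-0.6],0,5]

```text
clock: 13.88
position: [590.8, -234.7, 189.8]
eef_rot: [0.684, 0.729, -0.001, -0.002]
wrist_force: [-0.2, -0.2, -0.9]
finger_gap: 0.623
grip_force: 30.0
```

```bash
python3 -c "
from h import *
go(623,-234,175)"
```

```text
pos [ 590.8 -234.7  189.8] yaw 3.7 gap 0.623 t 13.8833 F [-0.2 -0.2 -0.9] grip 29.999390908051282
  delta cm [-0.14  3.23  1.47] turn 0
```

>>> apply_moves:
  deltas:
    - [[0,1.5,0],0,5]
    - [[-0.1,2.6,0.2],0,5]
    - [[-0.1,3.2,0.8],0,5]
    - [[-0.1,3.2,1.4],0,5]
    - [[-0.1,3.2,1.6],0,5]
    - [[-0.1,3.2,1.6],0,5]
    - [[-0.1,3.2,1.6],0,5]

```text
clock: 14.47
position: [622.3, -232.9, 176.1]
eef_rot: [0.684, 0.73, -0.001, -0.001]
wrist_force: [-0.0, -0.1, -0.9]
finger_gap: 0.62
grip_force: 30.0
```

```bash
python3 -c "
from h import *
go(623,-234,161)
c=env.camera('scene');b=near(red(c),(175,160));f=c['frame'][110:220,120:250];cv2.imwrite('pics/p3.png',cv2.resize(f[:,:,::-1],None,fx=5,fy=5,interpolation=2))
s=env.state()['position'];z=s[2]-161+105
a=np.linspace(0,6.28,30);print(((proj(c,[[s[0],s[1],z],[s[0],s[1],z+72]])-[120,110])*5).round())
"
```

```text
pos [ 622.3 -232.9  176.1] yaw 3.7 gap 0.62 t 14.4667 F [-0.  -0.1 -0.9] grip 29.999715734738857
  delta cm [-0.11  0.07  1.51] turn 0
[[255. 303.]
 [238. 181.]]
```

View pics/p3.png

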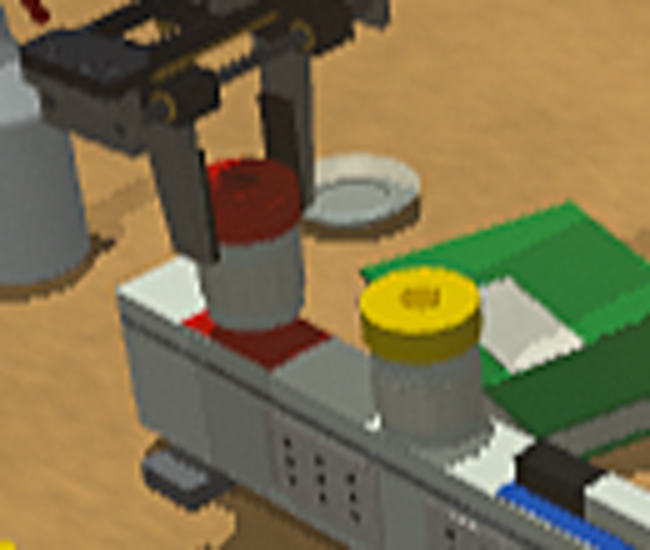

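```bash
python3 -c "
from h import *
c=env.camera('scene');s=env.state()['position']
a=np.linspace(0,6.28,60)
I=cv2.resize(c['frame'][110:220,120:250][:,:,::-1],None,fx=5,fy=5,interpolation=2)
for x,y,z in((s[0],s[1],s[2]-161+105),(627.3,-106,105)):
  for r,h,k in((25,0,(255,255,0)),(29,52,(0,255,0)),(29,72,(255,0,255))):
    p=((proj(c,[[x+r*np.cos(t),y+r*np.sin(t),z+h] for t in a])-[120,110])*5+2).astype(np.int32)
    cv2.polylines(I,[p],True,k,1)
cv2.imwrite('pics/p4.png',I)
"
```

```text
(no output)
```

View pics/p4.png

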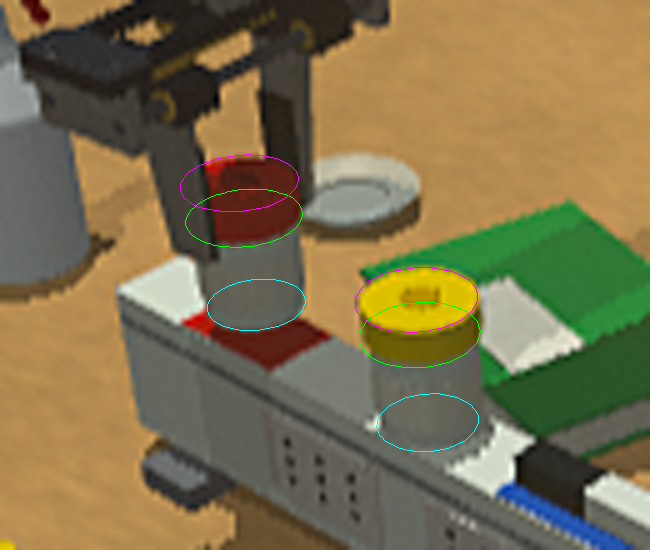

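>>> apply_moves:
  deltas:
    - [[-0.1,0.1,0.2],0,5]
    - [[-0.1,0.1,0.5],0,5]
    - [[-0.1,0.1,0.8],0,5]
    - [[-0.1,0.1,1.1],0,5]
    - [[-0.1,0.1,1.2],0,5]
    - [[-0.1,0.1,1.3],0,5]
    - [[-0.1,0.1,1.3],0,5]

```text
clock: 15.15
position: [624.3, -233.3, 163.3]
eef_rot: [0.684, 0.73, -0.0, -0.0]
wrist_force: [-0.1, -1.0, -2.4]
finger_gap: 0.623
grip_force: 30.0
```

>>> apply_moves:
  deltas:
    - [[0,0,0.1],0,5]
    - [[0,0,0.2],0,5]
    - [[0,0,0.2],0,5]

```text
clock: 15.4
position: [624.4, -233.4, 161.5]
eef_rot: [0.684, 0.73, -0.0, -0.0]
wrist_force: [0.3, -0.7, -0.8]
finger_gap: 0.624
grip_force: 30.0
```

```bash
python3 -c "
from h import *
go(623,-234,161)"
```

```text
pos [ 624.4 -233.4  161.5] yaw 3.7 gap 0.624 t 15.4 F [ 0.3 -0.7 -0.8] grip 29.999709170660935
  delta cm [-0.05 -0.14  0.05] turn 0
```

>>> apply_moves:
  deltas:
    - [[0,-0.1,0.1],0,5]
    - [[0,-0.1,0.1],0,5]
    - [[0,-0.1,0.1],0,5]

```text
clock: 15.65
position: [623.8, -233.5, 161.0]
eef_rot: [0.684, 0.73, 0.0, 0.0]
wrist_force: [0.7, 0.1, -0.4]
finger_gap: 0.623
grip_force: 30.0
```

>>> apply_moves:
  deltas:
    - [[0,0,0.1],0,5]
    - [[0,0,0.1],0,5]
    - [[0,0,0.1],0,5]

```text
clock: 15.9
position: [623.9, -233.6, 160.9]
eef_rot: [0.684, 0.73, 0.0, 0.001]
wrist_force: [-0.1, 0.6, 4.5]
finger_gap: 0.622
grip_force: 30.0
```

Contact (about 5 N). Release and rise.

>>> apply_moves:
  deltas:
    - [[0,0,0],0,6]
    - [[0,0,0],0,6.5]
    - [[0,0,0],0,7.2]
    - [[0,0,0],0,8]
    - [[0,0,0],0,9]
    - [[0,0,0],0,9]
    - [[0,0,0],0,9]
    - [[0,0,0],0,9]

```text
clock: 16.57
position: [623.4, -233.5, 159.6]
eef_rot: [0.684, 0.73, -0.0, -0.0]
wrist_force: [0.6, -0.4, 0.8]
finger_gap: 0.981
grip_force: 0.0
```

>>> apply_moves:
  deltas:
    - [[0,0,-0.5],0,9]
    - [[0,0,-1.5],0,9]
    - [[0,0,-3],0,9]
    - [[0,0,-5],0,9]
    - [[0,0,-7],0,9]
    - [[0,0,-9],0,9]
    - [[0,0,-10],0,9]
    - [[0,0,-10],0,9]

```text
clock: 17.23
position: [625.0, -233.7, 263.3]
eef_rot: [0.684, 0.73, 0.001, 0.003]
wrist_force: [-0.3, 0.3, -0.3]
finger_gap: 0.983
grip_force: 0.0
```

>>> apply_moves:
  deltas:
    - [[0,-2,0],0,9]
    - [[-1,-5,0],0,9]
    - [[-2,-8,0],0,9]
    - [[-3,-11,0],0,9]
    - [[-4,-14,0],0,9]
    - [[-5,-16,0],0,9]
    - [[-5,-17,0],0,9]
    - [[-5,-17,0],0,9]

```text
clock: 17.9
position: [454.9, -295.2, 259.1]
eef_rot: [0.685, 0.729, -0.001, -0.001]
wrist_force: [0.5, -0.6, 0.6]
finger_gap: 0.982
grip_force: 0.0
```

```bash
python3 -c "
from h import *
c=env.camera('scene');b=near(red(c),(172,160));save(c,'p5.png')
print(b[0],b[1],'red pos',lidpos(c,near(red(c),(172,150))[0],177));t=env.camera('top')
for k in('red_jar','marker','jar_a'):print(k,[(np.round(q['rect']),round(q['confidence'],2)) for q in env.boxes_of(c,k)],[(np.round(q['rect']),round(q['confidence'],2)) for q in env.boxes_of(t,k)])
go(623,-234,161)
"
```

```text
[167.73493976 155.10542169] [156 147  24  17 332] red pos [ 623.97071621 -235.42649148]
red_jar [(array([169., 162.,  21.,  37.]), 0.61)] [(array([406., 155.,  32.,  32.]), 0.82)]
marker [(array([245., 213.,  48.,  29.]), 0.72), (array([208., 213., 137., 104.]), 0.29)] [(array([290., 165.,  53.,   9.]), 0.68)]
jar_a [(array([388., 278.,  32.,  41.]), 0.8), (array([414., 247.,  26.,  37.]), 0.74), (array([346., 264.,  27.,  43.]), 0.67)] [(array([195., 204.,  28.,  31.]), 0.78), (array([156., 273.,  31.,  31.]), 0.6), (array([156., 214.,  30.,  26.]), 0.56)]
pos [ 457.9 -293.8  259.4] yaw 3.8 gap 0.982 t 18.3 F [-0.1 -0.2 -0.1] grip 0.0
  delta cm [ 4.85 16.87  9.85] turn 0
```

View pics/p5.png

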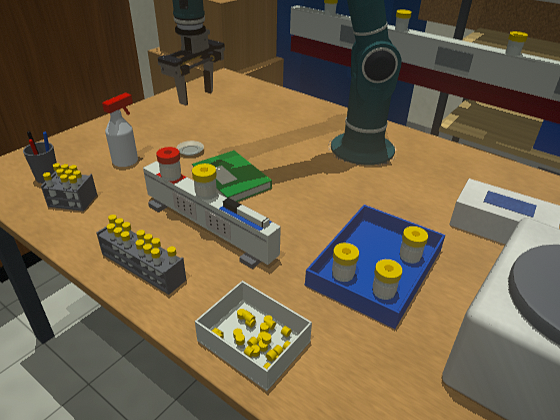

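The picture shows the red-lidded jar upright on the red patch (168,163), the marker on the blue patch (245,213), and the yellow-lidded jars where they were. The red jar measures within about 2 mm of the patch centre.

```bash
python3 -c "
from workcell import env
print(env.hand_in())"
```

```text
the job is handed in; nothing more can be done
None
```

I stood the red-lidded jar upright on the red patch, about 2 mm off centre, and laid the marker lengthwise on the blue patch; the yellow-lidded jars were not moved, and I handed the job in at about 18 s (no verdict was returned).

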